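# Swap the nail clipper for the hairbrush in the half-open tray

### The arm

A 6-joint arm with a two-finger parallel gripper is mounted at the origin on the work surface. World frame = base frame: x ahead of the robot, y to its left, z up, the work surface at z = 0. Lengths are in m, angles in rad, forces in N, time in s.
With the tool pointing down it reaches from about 0.275 to 0.825 m from the base axis. Payload 4.9 kg.
Tool frame: the origin (TCP) lies midway between the tips of the shut fingers; the grasp point (between the pads) lies 19 mm behind it (grip_point_offset is the distance from the TCP to the grasp point, in m); z points along the fingers, x is the direction in which the jaws open and shut, and the axes are right-handed (so a half turn about z gives the same grasp; the last joint's range is limited). The gripper opens to 85 mm and grips with 20 to 120 N. Pads are 22 mm wide; open, the fingers measure 114 mm over their backs; the gripper's body (76 mm by 85 mm) begins 54 mm behind the grasp point. The pads swing forward as they close: fully open they stand 13 mm farther back than shut.
Start: joints at [1.155, 0.326, -0.193, 1.052, 0, 1.437], TCP at [0.153, 0.528, 0.231] pointing down, gripper open.
Joint ranges: [-2.65, 2.65], [-0.97, 1.79], [-1.3, 1.35], [-1.93, 2.1], [-1.47, 1.37], [-3.14, 3.14]. Speed limits (rad/s): [2.57, 2.57, 3.14, 3.14, 3.14, 3.14].

### API

Orientations are given as a rotation vector (axis times angle).
In Python, from cell import * gives the robot as it stands. Calls block until the motion is done:
- movep(position, orientation): joint-space move of the TCP to a pose.
- move_l(position, velocity=0.15, rot=None, until_force=None): straight line of the TCP; rot=None keeps the orientation; velocity is the mean speed in m/s. With until_force (N) it stops when the force on the tool has changed by that much, and returns True; else False.
- set_joints(angles): joint-space move.
- let_go() and grab(newtons=None): open the fingers fully, or close them until they stop; newtons is the grip in N (None keeps the last).
- sleep(seconds).
- ik(position, orientation): joint angles nearest the present ones, or None.
- get_state(): the state.
- grab_frame(name): name is "scene" or "top"; returns a dict with "img" (420x560x3 uint8, red, green, blue), "fx", "fy", "cx", "cy" (pixels), "cam_to_world" (4x4, takes a point from camera to world coordinates). Camera axes: x right, y down, z forward; pixel columns grow to the right and rows downward; lengths in m; the calibration is good to about 2 mm. A picture is of the moment at which its call begins. There is no depth.
A pose or a line that the arm cannot do raises MotionError and nothing moves.
- sign_off(): hands the job in, once; it reports no verdict.
Trained networks look in the newest picture that a camera, given by its name, has taken for a name from the list of things; names that differ only in an ending like _2 or _b are one class to them, and where a whole thing is asked for, a point or a joint stands for the part that bears it (a point fixed in the world has none). Each returns a list of dicts, best first, with "score" (0 to 1); they miss things now and then, are a little off and sometimes report something else, mostly with a low value. They report only what shows in the picture. A call takes as long as a camera call. They do not tell look-alikes from the thing itself.
- spot_in(camera, name): "centre" ([column, row] in pixels, amid what is visible of it).
- silhouettes(camera, name): "mask" (420x560 bool, what is visible of it) and "centre" ([column, row] in pixels, amid what is visible of it).
- tip_of(camera, name): "centre" ([column, row] in pixels: a listed point, or the origin of a listed thing).
The state is a dict: "clock": time; "q": joint angles; "joint_velocities": joint speeds; "tau": joint torques, N m; "position": TCP position; "eef_rot": TCP orientation; "contact_force": force on the tool from outside, world axes, zero at the start; "wrist_torque": the same for the moment, N m; "finger_gap": opening from 0.0 (shut) to 1.0 (fully open).
Only numpy, scipy, OpenCV 4.12 (cv2) and the standard library are available. Lean on these libraries where they do the work, as an engineer would, in place of code of your own. Each camera call takes 0.05 s, during which the arm holds its last target. There are 200 camera calls.

### The job

Put the nail clipper from the white top away in the open tray of the blue chest and let go of it; only then take the wooden hairbrush out of the tray, slanting it handle end up so that its head comes out from under the white top. Finish still holding the brush in the gripper, still and well clear of everything, the whole of it higher than the white top. Leave the tray pulled out as it is (it jumps off its runners easily) and do not disturb the other things.

Things in the scene. Friction and masses are not known exactly. Their poses are not given: they have to be found in the camera images.
- chest: fixed two-drawer chest, translucent blue, white top. Origin: on the table under the middle of the white top's front edge; x points into the chest (away from the robot at yaw 0), y left, z up. White top: slab x 0 to 310, 244 wide, underside z 167, upper face z 180. Lower drawer shut; the open tray runs directly under the white top.
- tray (a joint): how far the upper tray is pulled out (towards chest -x), m: 0 shut; starts 0.125 to 0.14. It equals the length of the opening above the tray, from the white top's front edge to the inner face of the tray's front panel. About 10 N along the slide moves it.
- tray_front (a point): point on the tray's floor at the middle of the front panel's inner face; axes as the chest, x into the tray; chest frame x = -tray joint, y 0, z 95. Inside 295 long (x), 190 wide (y). Above the floor: side and back walls (3 thick) 62, front panel (4 thick) 66, underside of the white top 72, its upper face 85. A pull lip stands 14 out from the front panel.
- brush: wooden hairbrush 250 long, bristles down on the tray floor, handle in the opening, head hidden under the white top; too long for the opening flat or cornerwise. Origin: mid-length, at the bristle tips; x to the head, z up. Wood z 14 to 26; handle x -125 to 10, 22 wide; head x 5 to 125, 62 wide, round ends; bristle block x 15 to 115, 46 wide, z 0 to 14. 0.1 kg, mass centre x 40.
- brush_head (a point): far end of the brush's head, mid-thickness: x 125, y 0, z 20 in the brush frame
- brush_tail (a point): end of the brush's handle, mid-thickness: x -125, y 0, z 20 in the brush frame
- clipper: steel nail clipper lying flat on the white top near its front edge, 80 long (x), 15 wide (y), 14 high, about 0.05 kg. Origin: centre of its underside; z up.
- tub: orange plastic lidded tub on the rear part of the white top, 84 diameter, 56 high; origin at the centre of its underside. Bystander.
- dish: small glass dish on the rear part of the white top, 84 diameter, 30 high; origin at the centre of its underside. Bystander.
- lotion: yellow bottle standing on the table to the right, 56 diameter, 150 high; origin at the centre of its underside. Bystander.
- mug: blue mug standing on the table to the left, 80 diameter, 90 high; origin at the centre of its underside. Bystander.
- torch: red and black torch lying on the table to the right, 145 long, 44 high; origin on the table under its middle. Bystander.
- soapbox: open green soap box on the table to the left, 110 by 75, 35 high; origin at the centre of its underside. Bystander.
Mind the look-alikes: they are no part of the job. Several things have the shape of the clipper; the one meant has the colours described above.

How it is judged:
On the way, in this order (a step that is already met when the one before it is completed fails the run):
1. the nail clipper lies in the tray, let go, with the brush still in the tray under the white top (x of clipper in the frame of tray_front between 0 and 0.295 m and y of clipper in the frame of tray_front between -0.095 and 0.095 m and z of clipper in the frame of tray_front between -0.01 and 0.04 m and contact force between the fingers and clipper below 0.1 N and linear speed of clipper below 0.03 m/s and x of brush_head in the frame of chest above 0.08 m and height (world z) of brush_head below 0.167 m), for 0.2 s.
2. the brush slants handle end up (head end at least 8 degrees down) with its head still under the white top (angle between brush's own x axis and vertical above 1.71 rad and x of brush_head in the frame of chest above 0.01 m and height (world z) of brush_head below 0.167 m and contact force between the fingers and brush above 0.5 N), for 0.1 s.
3. the brush is held in the air, all of it above the white top and touching nothing else (height (world z) of each of brush_head, brush_tail above 0.195 m and contact force between the fingers and brush above 1 N and contact force between brush and chest below 0.1 N and contact force between brush and tub below 0.1 N and contact force between brush and dish below 0.1 N and contact force between brush and clipper below 0.1 N), for 0.2 s.
At the end, for the whole second after the job is handed in: Fingers hold the brush still (under 30 mm/s), both its ends over 195 mm above the table (15 mm above the white top), touching neither chest, tub, dish nor clipper; the clipper lies at rest and untouched inside the tray, under 40 mm above its floor (all of step 3 and x of clipper in the frame of tray_front between 0 and 0.295 m and y of clipper in the frame of tray_front between -0.095 and 0.095 m and z of clipper in the frame of tray_front between -0.01 and 0.04 m and linear speed of each of brush, clipper below 0.03 m/s and contact force between the fingers and clipper below 0.1 N); the arm keeps its last pose, push and grip.
It fails at once if the tray is moved more than 15 mm along its slide (distance of tray_front from where it was at the start of the episode above 0.015 m).
It fails at once if a bystander (tub, dish, bottle, mug, torch, soap box) is moved more than 25 mm (distance of any of tub, dish, lotion, mug, torch, soapbox from where it was at the start of the episode above 0.025 m).
It also fails if it takes over 58 s, if anything falls off the work surface, if the arm or the gripper's body presses on something with over 40 N, if the wrist force passes 120 N, or if a joint passes its speed limit or range.

## Working session

There is one attempt and no reset: what is moved stays moved. The work goes in short steps, each a Python script; the robot and the scene stay as the last script left them, time stands still between calls to the robot, and variables do not carry over. Pictures are saved under pics/ and viewed, about 8 in all and at most 12, crops included, and the job is handed in when it is done.

```bash
mkdir -p pics; ls
cat > h.py <<'E'
from cell import *
import numpy as np, cv2
from scipy.spatial.transform import Rotation as R
def save(f,name,crop=None,scale=1):
    im=f["img"][:,:,::-1]
    if crop: c0,r0,c1,r1=crop; im=im[r0:r1,c0:c1]
    cv2.imwrite("pics/"+name,cv2.resize(im,None,fx=scale,fy=scale,interpolation=cv2.INTER_CUBIC))
def onplane(f,px,z):
    T=np.array(f["cam_to_world"]); d=T[:3,:3]@np.array([(px[0]-f["cx"])/f["fx"],(px[1]-f["cy"])/f["fy"],1])
    return T[:3,3]+d*(z-T[2,3])/d[2]
def proj(f,P):
    T=np.linalg.inv(np.array(f["cam_to_world"])); p=T[:3,:3]@np.array(P)+T[:3,3]
    return np.array([f["fx"]*p[0]/p[2]+f["cx"],f["fy"]*p[1]/p[2]+f["cy"]])
def down(a): # tool down, jaw axis x at world yaw a
    return R.from_matrix(np.array([[np.cos(a),np.sin(a),0],[np.sin(a),-np.cos(a),0],[0,0,-1]]).T).as_rotvec()
E
python3 - <<'E'
from h import *
s=get_state();print(s)
for c in("scene","top"):
    f=grab_frame(c);save(f,c+"0.png",scale=1.4)
    print(c,np.round(f["cam_to_world"],3).tolist(),f["fx"])
    for n in["clipper","brush","brush_tail","chest","tray_front","tub","dish","lotion","mug","torch","soapbox"]:
        print(n,[(np.round(d["centre"]).tolist(),round(d["score"],2)) for d in tip_of(c,n)][:5])
    print("clip spots",[(np.round(d["centre"]).tolist(),round(d["score"],2)) for d in spot_in(c,"clipper")])
E
```

```text
pics
{'clock': 0.0, 'q': array([ 1.15477924e+00,  3.26951479e-01, -1.93599211e-01,  1.05199043e+00,
       -3.22842657e-06,  1.43656758e+00]), 'joint_velocities': array([-0.0003941 , -0.0002401 ,  0.0002575 , -0.00059592, -0.00063453,
       -0.00057849]), 'tau': array([-1.67240403e-03, -4.43393612e+01,  2.62445980e+01,  1.53258874e-02,
       -1.22460710e-05,  1.10141528e-05]), 'position': array([0.1527065 , 0.52776473, 0.23049188]), 'eef_rot': array([ 2.51069825e+00,  1.88696095e+00, -2.38844231e-03]), 'contact_force': array([-0.31029635, -0.19141615,  0.55289768]), 'wrist_torque': array([ 0.0247847 ,  0.01487309, -0.03095774]), 'finger_gap': 1.001310968395036}
scene [[-0.803, 0.35, -0.483, 1.136], [0.596, 0.448, -0.666, 0.748], [-0.017, -0.822, -0.569, 0.775], [0.0, 0.0, 0.0, 1.0]] 439.18460887214854
clipper [([275.0, 206.0], 0.67), ([336.0, 298.0], 0.49)]
brush []
brush_tail [([296.0, 192.0], 0.63)]
chest [([273.0, 246.0], 0.76)]
tray_front [([312.0, 203.0], 0.55)]
tub [([244.0, 233.0], 0.8)]
dish [([207.0, 212.0], 0.96)]
lotion [([238.0, 181.0], 0.79), ([374.0, 354.0], 0.33)]
mug [([423.0, 323.0], 0.9)]
torch [([190.0, 194.0], 0.77)]
soapbox [([378.0, 353.0], 0.75)]
clip spots [([338.0, 299.0], 0.64), ([274.0, 207.0], 0.48)]
top [[0.023, -0.998, 0.058, 0.508], [-1.0, -0.023, -0.002, -0.002], [0.003, -0.058, -0.998, 1.52], [0.0, 0.0, 0.0, 1.0]] 490.0926941408117
clipper [([300.0, 133.0], 0.65), ([271.0, 185.0], 0.46), ([210.0, 199.0], 0.45), ([287.0, 207.0], 0.36)]
brush [([298.0, 200.0], 0.59)]
brush_tail [([300.0, 240.0], 0.64)]
chest []
tray_front [([294.0, 249.0], 0.86)]
tub [([257.0, 145.0], 0.89), ([152.0, 232.0], 0.45)]
dish [([299.0, 131.0], 0.8)]
lotion [([414.0, 242.0], 0.58)]
mug [([150.0, 234.0], 0.69)]
torch [([415.0, 185.0], 0.87)]
soapbox [([156.0, 192.0], 0.81)]
clip spots [([271.0, 184.0], 0.74), ([211.0, 200.0], 0.47)]
```

View pics/scene0.png

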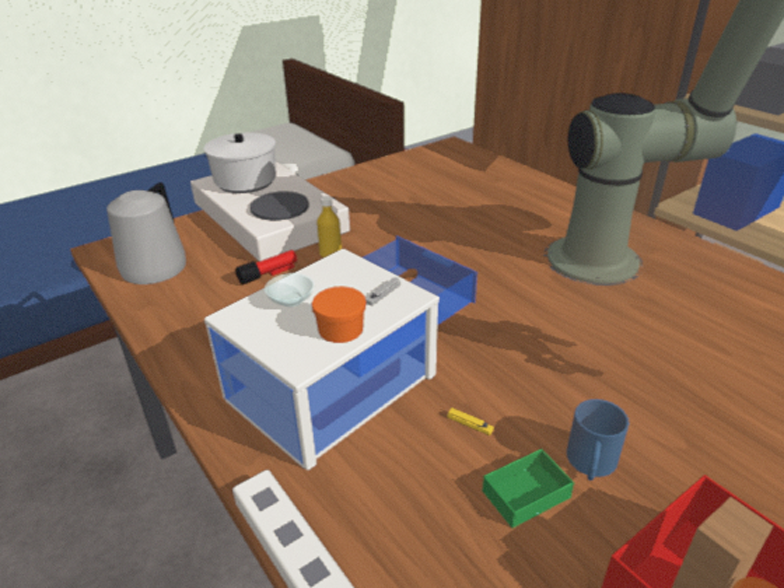

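View pics/top0.png

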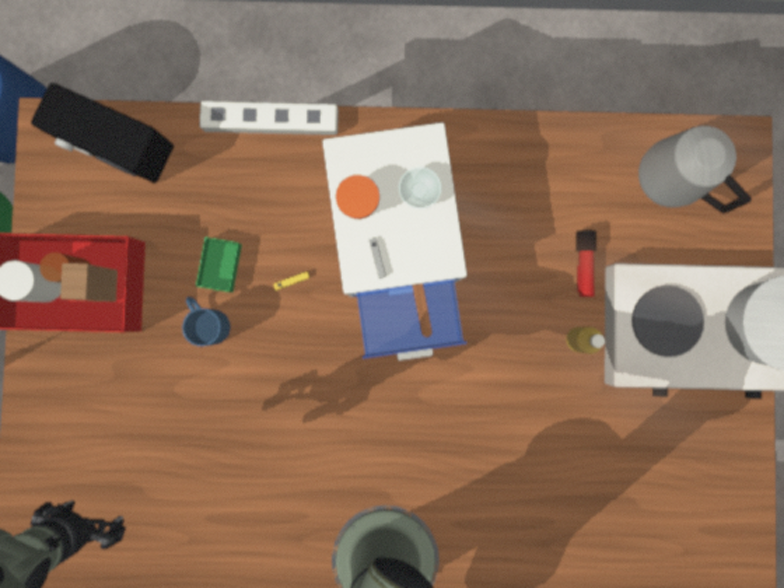

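The scene picture shows the grey clipper on the white top at (275,207) in camera pixels. A yellow look-alike lies on the table at (336,299).
In the top picture the candidates are grey on the white top (270,184), yellow on the table (208,200), and possibly a bluish object in the tray under the front edge (286,207). I choose the grey steel one at (270,184) and check it in a crop.

```bash
cat > meas.py <<'E'
from h import *
f=grab_frame("top"); im=f["img"].astype(int)
save(f,"crop1.png",(220,80,350,270),3.1)
# white-top corners: refine by fitting rectangle to white region
w=((im.min(2)>150)&(im.max(2)-im.min(2)<45)).astype(np.uint8); 
n,l,st,ce=cv2.connectedComponentsWithStats(w); k=l[215-60,300] if l[155,300] else l[180,300]
ys,xs=np.where(l==k); P=np.array([onplane(f,(x,y),0.18)[:2] for x,y in zip(xs,ys)])
rect=cv2.minAreaRect((P*1000).astype(np.float32)); print("rect",rect, cv2.boxPoints(rect).tolist())
for n in("clipper","brush"):
    for d in silhouettes("top",n)[:4]:
        m=d["mask"]; ys,xs=np.where(m)
        z={"clipper":0.194,"brush":0.121}[n]
        Q=np.array([onplane(f,(x,y),z)[:2] for x,y in zip(xs,ys)])*1000
        print(n,round(d["score"],2),np.round(d["centre"]),m.sum(),im[m].mean(0).round(),[np.round(v,1).tolist() if i<2 else v for i,v in enumerate(cv2.minAreaRect(Q.astype(np.float32)))], "pca",np.round(np.degrees(np.arctan2(*np.linalg.svd(Q-Q.mean(0),full_matrices=False)[2][0][::-1])),1),Q.mean(0).round(1))
for n,z in(("tray_front",.095),("brush_tail",.115)):
    for d in tip_of("top",n)[:2]: print(n,d["score"],onplane(f,d["centre"],z))
g=grab_frame("scene")
for n,z in(("tray_front",.095),("brush_tail",.115),("clipper",.18),("chest",0)):
    for d in tip_of("scene",n)[:2]: print("scene",n,d["score"],onplane(g,d["centre"],z))
for n,z in(("tub",.18),("dish",.18),("lotion",0)):
    for d in tip_of("top",n)[:1]: print(n,onplane(f,d["centre"],z))
E
python3 meas.py
```

```text
rect ((737.3768310546875, -0.4326019287109375), (311.47357177734375, 243.87789916992188), 9.472676277160645) [[563.6953125, 94.21288299560547], [603.83203125, -146.3395538330078], [911.058349609375, -95.07808685302734], [870.921630859375, 145.47434997558594]]
clipper 0.57 [272. 185.] 123 [173. 173. 167.] [[637.3, 29.4], [77.5, 13.2], 15.961883544921875] pca -163.9 [637.8  29.6]
clipper 0.45 [208. 203.] 142 [202. 177.  86.] [[589.7, 194.2], [15.5, 69.2], 19.8507080078125] pca -69.4 [589.7 194.3]
brush 0.86 [304. 220.] 248 [145. 103.  77.] [[539.2, -62.6], [105.7, 20.2], 12.467053413391113] pca -167.9 [538.3 -63.2]
tray_front 0.9 [ 0.4526394  -0.05187081  0.095     ]
brush_tail 0.5 [ 0.49536173 -0.06575117  0.115     ]
brush_tail 0.42 [0.76276672 0.0690157  0.115     ]
scene tray_front 0.95 [ 0.45489355 -0.04534792  0.095     ]
scene brush_tail 0.57 [ 0.4725809  -0.08925577  0.115     ]
scene clipper 0.64 [0.63592156 0.03285064 0.18      ]
scene clipper 0.61 [0.72403943 0.34331161 0.18      ]
scene chest 0.73 [ 0.59127669 -0.03074047  0.        ]
tub [0.74702641 0.06837299 0.18      ]
dish [ 0.77109617 -0.04369171  0.18      ]
lotion [ 0.48942486 -0.41295236  0.        ]
```

View pics/crop1.png

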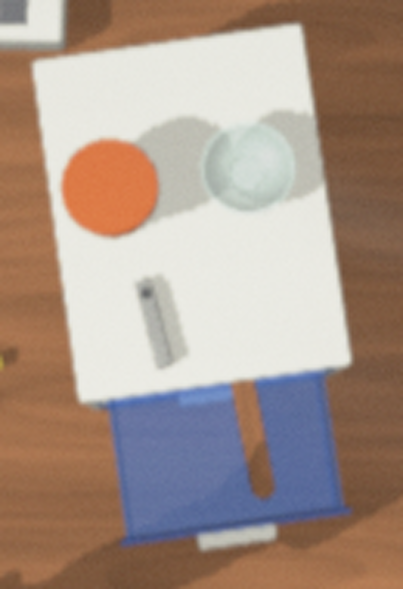

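The crop confirms it: the grey steel clipper lies on the white top at crop (160,320), yaw about 16°. The handle is in the opening, and the pale blue patch is probably the lower drawer's lip seen through the tray. I'll check reach for the whole plan, then fetch the clipper.

```bash
cat >> h.py <<'E'
YAW=np.radians(9.47); C0=np.array([.5838,-.0261,0])
CX=np.array([np.cos(YAW),np.sin(YAW),0]); CY=np.array([-np.sin(YAW),np.cos(YAW),0])
def ch(x,y,z): return C0+CX*x+CY*y+np.array([0,0,z])
def unch(p): d=np.array(p)-C0; return np.array([d@CX,d@CY,d[2]])
BY=np.radians(12.3)          # brush yaw
def brush_pose(h,hy,zc,th,xg):
    """TCP pose with brush head end bottom corner at chest (h,hy), bristle-tip clearance zc over floor, slant th, grasp at brush x=xg"""
    ax=np.array([np.cos(BY),np.sin(BY),0]); ay=np.array([-np.sin(BY),np.cos(BY),0])
    B=R.from_rotvec(th*ay)*R.from_matrix(np.column_stack([ax,ay,[0,0,1]]))
    tip=ch(h,hy,.095+zc)                    # pivot: brush (115,0,0)
    g=tip+B.apply([xg-.115,0,DZ])           # TCP at brush z = DZ
    rot=(R.from_rotvec(th*ay)*R.from_rotvec(down(BY+np.pi/2))).as_rotvec()
    return g,rot
DZ=.009
PLAN=[(137,0,0),(137,3,4),(135,6,9),(128,8,13),(110,8,17),(85,8,21),(60,10,26),(30,14,32),(0,20,38),(-25,30,42),(-30,80,42),(-30,140,42),(-30,200,42)]
E
cat > clip.py <<'E'
from h import *
a=np.radians(106); rc=down(a); rp=down(YAW+np.pi/2)
pc=np.array([.6373,.0305,0]); Z=lambda p,z:np.array([p[0],p[1],z])
drop=ch(-.065,.036,0)
for h,z,t in PLAN:
    g,r=brush_pose(h/1e3,-.0205,z/1e3,np.radians(t),-.095); q=ik(g,r)
    print(h,z,t,unch(g).round(3),None if q is None else np.round(q,2))
s=get_state(); p=s["position"]
move_l(Z(p,.36),.3); movep(Z(pc,.33),rc)
move_l(Z(pc,.20),.2); print("touch",move_l(Z(pc,.1835),.05,until_force=6))
print(get_state()["position"]); grab(40); print(get_state()["finger_gap"])
move_l(Z(pc,.29),.15); print(get_state()["finger_gap"],get_state()["clock"])
f=grab_frame("scene");save(f,"held.png",(200,120,400,270),3)
E
python3 clip.py
```

```text
137 0 0 [-0.073 -0.031  0.104] [-0.27  0.4  -0.44  0.73 -0.   -0.49]
137 3 4 [-0.072 -0.031  0.122] [-0.25  0.42 -0.35  0.86 -0.03 -0.47]
135 6 9 [-0.071 -0.031  0.143] [-0.23  0.47 -0.23  1.01 -0.07 -0.44]
128 8 13 [-0.074 -0.031  0.159] [-0.22  0.5  -0.15  1.13 -0.09 -0.42]
110 8 17 [-0.088 -0.03   0.173] [-0.21  0.51 -0.1   1.23 -0.12 -0.41]
85 8 21 [-0.108 -0.03   0.187] [-0.21  0.52 -0.07  1.31 -0.15 -0.4 ]
60 10 26 [-0.125 -0.03   0.205] [-0.2   0.55 -0.02  1.42 -0.18 -0.38]
30 14 32 [-0.143 -0.029  0.228] [-0.19  0.58  0.04  1.55 -0.21 -0.35]
0 20 38 [-0.16  -0.028  0.251] [-0.19  0.62  0.11  1.68 -0.24 -0.32]
-25 30 42 [-0.175 -0.028  0.272] [-0.18  0.63  0.13  1.77 -0.26 -0.3 ]
-30 80 42 [-0.18  -0.028  0.322] [-0.19  0.59  0.2   1.86 -0.26 -0.31]
-30 140 42 [-0.18  -0.028  0.382] [-0.19  0.57  0.31  2.   -0.26 -0.31]
-30 200 42 [-0.18  -0.028  0.442] None
touch False
[0.63710397 0.03048016 0.18322606]
0.15464671309961972
0.15746587476397597 7.7833
```

View pics/held.png

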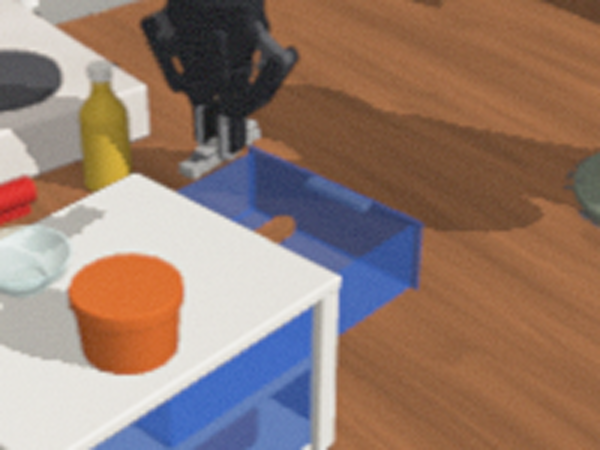

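The clipper is held between the pads at crop (220,150), clear of the top. Next I place it.

```bash
cat > place.py <<'E'
from h import *
rp=down(YAW+np.pi/2)
move_l(ch(-.065,.036,.29),.2,rot=rp); move_l(ch(-.065,.036,.16),.15)
print("touch",move_l(ch(-.065,.036,.095+.018),.05,until_force=5)); print(get_state()["position"],get_state()["contact_force"])
let_go(); sleep(.3); move_l(ch(-.065,.036,.30),.2)
q=get_state()["q"].copy(); q[0]+=.7; set_joints(q); print(get_state()["clock"])
E
python3 place.py; sed -i 's/crop1/crop2/' meas.py; python3 meas.py
```

```text
touch False
[ 0.51407203 -0.00131946  0.11328494] [0.49303313 0.57348513 0.0128003 ]
14.1333
rect ((737.5103149414062, -0.377471923828125), (311.1700744628906, 243.9862518310547), 9.417651176452637) [[564.060546875, 94.51304626464844], [603.9840087890625, -146.18470764160156], [910.9600830078125, -95.26799011230469], [871.03662109375, 145.4297637939453]]
clipper 0.54 [209. 202.] 111 [211. 187.  90.] [[590.0, 193.4], [13.0, 67.6], 20.849693298339844] pca -68.0 [589.9 192.2]
brush 0.57 [300. 219.] 238 [150. 107.  79.] [[540.4, -63.0], [102.2, 20.2], 10.615193367004395] pca -168.7 [541.4 -62.8]
tray_front 0.57 [ 0.45480295 -0.04545022  0.095     ]
brush_tail 0.69 [ 0.6548596  -0.39080556  0.115     ]
brush_tail 0.52 [0.62259715 0.35695574 0.115     ]
scene tray_front 0.77 [ 0.44888294 -0.04592021  0.095     ]
scene brush_tail 0.63 [ 0.47480776 -0.08276947  0.115     ]
scene clipper 0.8 [0.71753845 0.34325481 0.18      ]
scene clipper 0.36 [0.59397323 0.09536628 0.18      ]
scene chest 0.71 [ 0.59355149 -0.03139642  0.        ]
tub [0.74669038 0.07084701 0.18      ]
dish [ 0.77412308 -0.05385048  0.18      ]
lotion [ 0.47449355 -0.42142021  0.        ]
```

View pics/crop2.png

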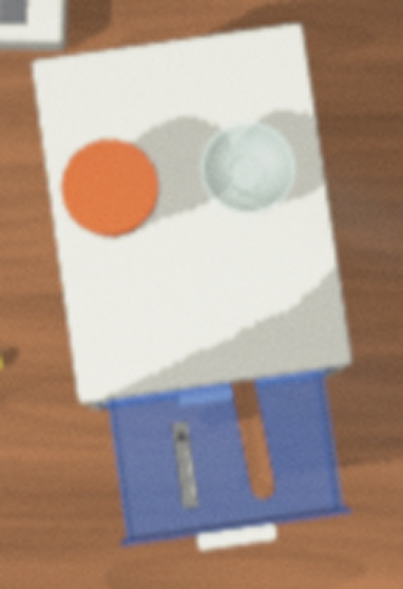

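The clipper lies in the tray at crop (187,465), clear of the handle. The tray and brush haven't moved. Now I grasp the handle, lift to a slant and check before pulling out.

```bash
sed -i 's/^BY=.*/BY=np.radians(12.0)/' h.py
cat > b1.py <<'E'
from h import *
P=lambda h,z,t: brush_pose(h/1e3,-.0205,z/1e3,np.radians(t),-.095)
for w in[(-60,140,36),(-60,170,30),(-80,180,28)]: q=ik(*P(*w)); print(w,None if q is None else np.round(q,2))
g,r=P(137,0,0); up=g+[0,0,.2]
movep(up,r); move_l(g+[0,0,.03],.2); print("touch",move_l(g,.05,until_force=6),get_state()["position"]-g)
grab(100); s=get_state(); print(s["finger_gap"],s["contact_force"].round(1))
for w in PLAN[1:4]:
    g,r=P(*w); hit=move_l(g,.04,rot=r,until_force=12); s=get_state(); print(w,hit,s["contact_force"].round(1),s["finger_gap"])
    if hit: break
sleep(.2); print(s["clock"])
f=grab_frame("scene");save(f,"slant.png",(180,100,400,270),3)
E
python3 b1.py
```

```text
(-60, 140, 36) [-0.23  0.41  0.08  1.82 -0.25 -0.37]
(-60, 170, 30) [-0.27  0.3   0.01  1.75 -0.23 -0.42]
(-80, 180, 28) [-0.3   0.23 -0.06  1.72 -0.23 -0.46]
touch False [ 2.76037661e-05 -4.83583241e-05 -3.44253682e-05]
0.23246542241762536 [-0.8 -0.7  1.4]
(137, 3, 4) False [-0.1 -0.1 -1.3] 0.22972462455665266
(135, 6, 9) False [ 0.2  0.1 -1. ] 0.22466317819726375
(128, 8, 13) False [-0.1  0.1 -0.9] 0.23135546205820728
20.5167
```

View pics/slant.png

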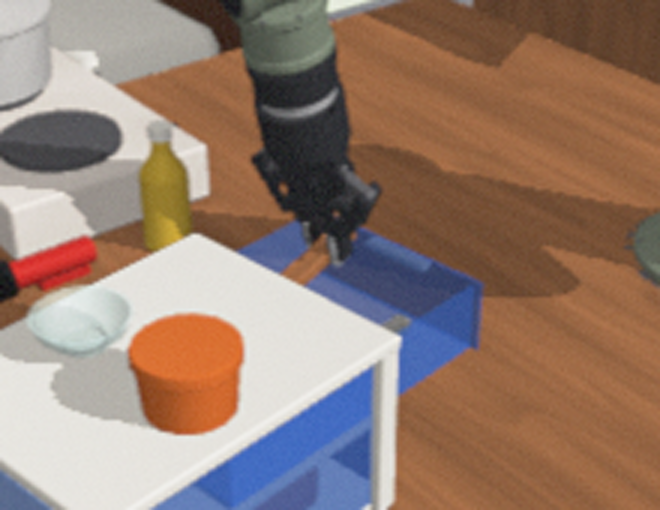

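The handle is held at crop (325,250) and slants up. The force shows only its weight, so nothing is touching. Next I pull it out.

```bash
cat > b2.py <<'E'
from h import *
P=lambda h,z,t: brush_pose(h/1e3,-.0205,z/1e3,np.radians(t),-.095)
for w in PLAN[4:11]+[(-60,140,36),(-80,180,28)]:
    g,r=P(*w); hit=move_l(g,.06,rot=r,until_force=8); s=get_state(); print(w,hit,s["contact_force"].round(1),round(s["finger_gap"],3))
    if hit: break
sleep(.5); print(get_state()["clock"])
f=grab_frame("scene");save(f,"out.png",(120,0,440,270),2.2)
E
python3 b2.py; sed -i 's/crop2/crop3/' meas.py; python3 meas.py | grep -v brush
```

```text
(110, 8, 17) False [ 0.4  0.9 -1.5] 0.228
(85, 8, 21) False [ 0.8 -0.5 -0.9] 0.229
(60, 10, 26) False [-0.7 -0.1 -1.7] 0.226
(30, 14, 32) False [ 0.7  0.5 -0.7] 0.226
(0, 20, 38) False [-0.9  0.6 -1.3] 0.228
(-25, 30, 42) False [-0.4  0.2 -1.3] 0.231
(-30, 80, 42) False [ 0.5  0.4 -1.7] 0.231
(-60, 140, 36) False [-0.  -0.5 -1.2] 0.227
(-80, 180, 28) False [ 0.2 -0.1 -1.7] 0.228
27.7
rect ((737.426025390625, -0.4483489990234375), (311.5655822753906, 243.83058166503906), 9.472676277160645) [[563.7030029296875, 94.16622924804688], [603.8319091796875, -146.3395233154297], [911.1490478515625, -95.06292724609375], [871.0201416015625, 145.4428253173828]]
clipper 0.57 [282. 234.] 156 [131. 134. 138.] [[513.2, -1.3], [73.5, 17.3], 6.108650207519531] pca -171.3 [510.9  -1. ]
scene tray_front 0.57 [ 0.45632071 -0.03924373  0.095     ]
scene clipper 0.7 [0.72817239 0.34107769 0.18      ]
scene clipper 0.41 [0.58472957 0.08364013 0.18      ]
scene chest 0.92 [ 0.58937515 -0.02815582  0.        ]
tub [0.74592677 0.06779298 0.18      ]
dish [ 0.7814407  -0.04458093  0.18      ]
lotion [ 0.48622513 -0.4080186   0.        ]
```

View pics/out.png

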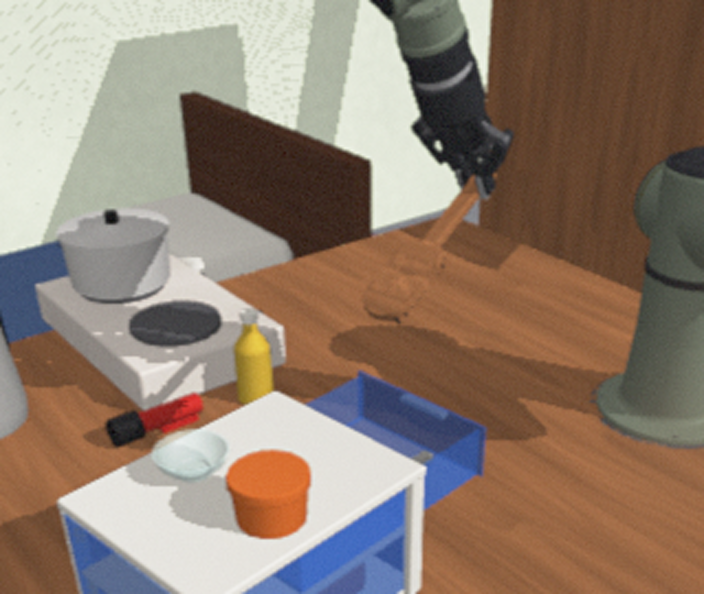

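View pics/crop3.png

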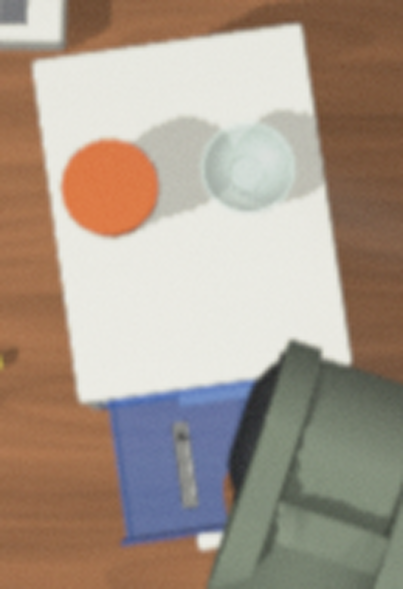

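The brush is held high, with its head at out.png (390,300). The clipper is still in the tray at crop (187,465), and the tub, dish and tray are in place. I'll do one numeric check of the head height before handing in.

Run:
```python
from h import *
f=grab_frame("scene"); s=get_state()
B=R.from_rotvec(s["eef_rot"])*R.from_rotvec(down(np.pi/2)).inv() # brush frame axes
o=s["position"]-B.apply([-.095,0,DZ])
for n,p in(("brush_head",[.125,0,.02]),("brush_tail",[-.125,0,.02])):
    w=o+B.apply(p); print(n,w.round(3),proj(f,w).round(1),[(np.round(d["centre"],1),round(d["score"],2)) for d in tip_of("scene",n)][:2])
m=silhouettes("scene","brush")
if m:
    ys,xs=np.where(m[0]["mask"]); print(m[0]["score"],xs.min(),xs.max(),ys.min(),ys.max())
print("head at z=.195 would be near",proj(f,[w[0]+.25*np.cos(.5),w[1]+.05,.195]).round(0))
```

```text
brush_head [ 0.526 -0.056  0.288] [288.4 143.9] [(array([290.7, 144.7]), 0.65)]
brush_tail [ 0.31  -0.102  0.405] [341.8  75.8] [(array([343. ,  71.9]), 0.84)]
0.7 286 337 81 145
head at z=.195 would be near [289. 177.]
```

The predicted and seen head positions agree within 3 px. That puts the head at about z 0.288, with no droop, so I hand in.

```bash
python3 -c "
from h import *
print(get_state()['joint_velocities'].round(3),get_state()['clock']); print(sign_off())"
```

```text
[-0.    -0.001 -0.001 -0.001  0.001  0.001] 28.6
the job is handed in; nothing more can be done
None
```

The job is handed in at 28.6 s on the robot's clock; sign-off reports no verdict. I put the grey clipper in the tray and let go of it. Then I gripped the brush by its handle at 100 N, slanted it handle end up under the white top, drew it out and kept hold of it in the air.

**Brush:** the last check put its head end at z ≈ 0.288 m and its tail at z ≈ 0.405 m, both above the 0.195 m needed. The projected ends agreed with the camera to within about 4 px. The force on the tool showed only the brush's weight, and the arm was still.

**Clipper and other things:** the clipper lies in the tray, and in the last pictures the tub and dish hadn't moved. The tray-front estimates varied by 5–10 mm between pictures, which I take as detector noise. The tool met no resistance at any point that would mean the tray was pushed. The arm hid part of the tray in the last top picture, so I checked its right side only from the other camera. I took no separate final measurement of the mug, torch or soap box, but the arm passed well above them.

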